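# Take the ornament tray out of the drying box

### The arm

A 6-joint arm with a two-finger parallel gripper is mounted at the origin on the work surface. World frame = base frame: x ahead of the robot, y to its left, z up, the work surface at z = 0. Lengths are in m, angles in degrees, forces in N, time in s.
With the tool pointing down it reaches from about 0.3 to 0.75 m from the base axis. Payload 8.5 kg.
Tool frame: the origin (TCP) lies midway between the tips of the shut fingers; the grasp point (between the pads) lies env.tcp_to_grasp behind it (env.tcp_to_grasp is the distance from the TCP to the grasp point, in m); z points along the fingers, y is the direction in which the jaws open and shut (so a half turn about z gives the same grasp; the last joint's range is limited). The gripper opens to 85 mm and grips with 20 to 120 N. Pads are 22 mm wide; open, the fingers measure 114 mm over their backs; the gripper's body (76 mm by 85 mm) begins 54 mm behind the grasp point. The pads swing forward as they close: fully open they stand 13 mm farther back than shut.
Start: joints at [59.055, 21.807, 74.336, -0, 83.858, -12.336], TCP at [0.176, 0.521, 0.231] pointing down, gripper open.
Joint ranges: [-178.18, 178.18], [-50.72, 133.34], [12.68, 142.11], [-81.47, 261.47], [9.98, 163.14], [-165.26, 165.26]. Speed limits (degrees/s): [136.94, 136.94, 180, 180, 180, 180].

### API

Orientations are given as a 3x3 rotation matrix whose columns are the frame's x, y, z axes.
In Python, from rig import readout, imaging, job, env gives the robot as it stands.
- The arm moves only by the tool move_arm, never from a script. Its argument "motion" is a list of rows, each a list of 3 entries, a list of its own where there are three numbers: the shift along the tool's x, y, z normalised to -1 to 1, where 1 is 0.02 m, then the turn, a rotation vector about the tool's x, y, z normalised to -1 to 1, where 1 is 120 degrees, then the gripper command: -1 is shut, 1 is fully open, values between are in proportion. In form: [[[tx, ty, tz], [rx, ry, rz], claw], ...]. A call has 1 to 12 rows; each row shifts and turns the pose as measured when the row begins, along the tool's axes as they then stand; what a row does not reach is not made up. A row lasts 1/12 s, in which the tool goes at most 41.7 mm and 7.16 degrees, less where a joint would pass 70% of its speed; a pose out of reach is approached as far as the arm can. A call with a number of a shift or a turn outside -1 to 1 is refused whole. A call with a gripper value outside its range is refused whole. The fingers move at their own pace and stop on an object; "squeeze" is the grip in N (left out, the last holds). Time passes only in rows, so rows that do not move let the fingers close. It gives the time, the measured TCP pose, the force and the opening at its end, in the units of the state.
- readout.observe(): the state, without advancing time (a new reading comes with each control period).
- imaging.get_image(name): name is "scene" or "side" or "wrist"; returns a dict with "img" (400x640x3 uint8, blue, green, red), "fov_y" (degrees; the focal length in pixels is half the picture's height over the tangent of half this angle, whatever the lens; pixels are square), "cx", "cy" (the principal point, pixels), "eye" and "orientation" of the camera in the world. Camera axes: x right, y up, looking along -z (the intrinsics and any distortion apply to the point x, -y, -z); pixel columns grow to the right and rows downward; lengths in m; the calibration is good to about 2 mm. A picture is of the moment at which its call begins. There is no depth.
- job.close_job(): hands the job in, once; it reports no verdict.
The state is a dict: "time_s": time; "q": joint angles; "qvel": joint speeds; "joint_efforts": joint torques, N m; "position": TCP position; "tool_rot": TCP orientation; "ft_force": force on the tool from outside, world axes, zero at the start; "wrist_torque": the same for the moment, N m; "grip_width": finger opening in m.
Only numpy, scipy, OpenCV 4.12 (cv2) and the standard library are available. Lean on these libraries where they do the work, as an engineer would, in place of code of your own. Each camera call takes 0.05 s, during which the arm holds its last target.

### The job

Lift the loose plywood cover up off the two pins of the drying box and lay it flat on the cork mat, roughly centred, without dropping it, and let go of it. Then lift the tray of gilded ornaments out of the box by its handle, keeping it level so that both ornaments stay on it, and finish still holding it, steady and level in the air over the box, about a hand's breadth (8 to 10 cm) above the rim. Leave the mug of brushes, the tumbler, the jar and the loose brush where they are.

Things in the scene. Friction and masses are not known exactly. Their poses are not given: they have to be found in the camera images.
- box: The drying box, fixed: an open-topped grey box 218 (x) x 146 (y) x 78 high; its well is 178 x 134 with a floor 6 above the bench. Origin: centre of its underside, on the bench; x along its long side. On the rim, at x = +99 and -99, y = 0, stand two steel pins, 6 in diameter, reaching 14 above the rim (8 above the top of the seated cover). Dark vent slots on its long sides, a black knob on one short side.
- mat: Cork mat, fixed flat on the bench: 260 (x) x 190 (y) x 4 thick. Origin: centre of its underside; x along its long side. The box and the mat stand side by side, either one on the left.
- cover_grip (a point): Centre of the handle bar of the cover. The cover is a loose plywood plate 218 (x) x 146 (y) x 6 thick, about 0.2 kg, lying at the start on the rim of the box with its two 9 mm holes over the pins. On its middle stands a dark wooden loop handle: a level bar 70 long (along x), 12 wide (y, the way to pinch it), 20 high, on two end posts 20 high. The point lies 36 above the plate's underside (30 above its top), 10 below the bar's top; z is the plate's normal.
- tray_grip (a point): Centre of the handle bar of the tray. The tray stands loose on the floor of the well, under the cover: light wood, 150 (x) x 104 (y), rim 14 high, 5 thick floor, about 0.25 kg. Over its middle stands a steel loop handle: a level bar 70 long (along x), 12 wide (y, the way to pinch it), 20 high, on two end posts; its top is 6 below the rim of the box. The point lies 56 above the tray's underside, 10 below the bar's top; z is the tray's normal.
- cover: The cover as a body (see cover_grip); origin: centre of the plate's underside.
- tray: The tray as a body (see tray_grip); origin: centre of its underside.
- rosette: Gilded round rosette, 36 across, 13 high, 30 g, loose on the tray towards its +x end. Origin: centre of its underside.
- leaf: Gilded oblong leaf spray, 22 x 56 x 11, 30 g, loose on the tray towards its -x end. Origin: centre of its underside.
- mug: Bystander: white mug, 80 across, 95 high, with brushes standing in it up to 190. Origin: centre of its underside.
- tumbler: Bystander: empty glass tumbler, 66 across, 80 high. Origin: centre of its underside.
- jar: Bystander: amber jar with a steel lid, 60 across, 70 high. Origin: centre of its underside.
- brush: Bystander: a paint brush lying loose on the bench.

How it is judged:
By the outcome, as a careful person would: the job done as asked, in the order asked, and still so for the second after the job is handed in, while the arm keeps its last pose, push and grip.
It also fails if it takes over 64 s, if anything falls off the work surface, if the arm or the gripper's body presses on something with over 40 N, if the wrist force passes 120 N, or if a joint passes its speed limit or range.

## Working session

There is one attempt and no reset: what is moved stays moved. The work goes in short steps, Python scripts to look and compute and a tool call to move; the robot and the scene stay as the last step left them, time stands still between calls to the robot, and variables do not carry over. Pictures are saved under pics/ and viewed, and the job is handed in when it is done.

Besides the shell and the picture viewer there is one more tool, called as a command line: name --argument value ..., lists and objects as JSON in quotes. move_arm: Moves the arm, as the interface text tells. Its arguments: {"type":"object","properties":{"motion":{"type":"array","items":{"type":"array"}},"squeeze":{"type":"number"}},"required":["motion"]}

```bash
mkdir -p pics; ls; python3 - <<'E'
from rig import readout, imaging, job, env
import cv2,numpy as np
print(env.tcp_to_grasp,[a for a in dir(env) if a[0]!='_'])
s=readout.observe();print(s)
for n in("scene","side","wrist"):
    d=imaging.get_image(n);cv2.imwrite(f"pics/a_{n}.png",d["img"])
    print(n,{k:v for k,v in d.items() if k!="img"})
E
```

```text
pics
0.0187 ['MotionError', 'tcp_to_grasp']
{'time_s': 0.0, 'q': array([ 5.90564906e+01,  2.18397737e+01,  7.43851291e+01, -2.01840398e-04,
        8.38583842e+01, -1.23351797e+01]), 'qvel': array([ 0.03263628, -0.04714646,  0.01191248,  0.00558363,  0.02514419,
        0.07914352]), 'joint_efforts': array([ 3.25719911e-04, -4.48463202e+01, -2.31279230e+01, -2.92647574e-04,
        4.84690361e-03, -1.84289512e-06]), 'position': array([0.17534379, 0.52098566, 0.23072097]), 'tool_rot': array([[-9.47722036e-01,  3.19096205e-01, -7.44442618e-04],
       [ 3.19096926e-01,  9.47721263e-01, -1.24854387e-03],
       [ 3.07118488e-04, -1.42082189e-03, -9.99998943e-01]]), 'ft_force': array([ 0.98649079, -0.24825454, -0.06849536]), 'wrist_torque': array([ 0.06070881,  0.01806822, -0.01532758]), 'grip_width': 0.0855677359424221}
scene {'fov_y': 54.051525743280344, 'cx': 319.9947223938287, 'cy': 197.16293209813233, 'eye': array([1.09034788, 0.27162972, 0.97599997]), 'orientation': array([[-0.48373493, -0.73822116,  0.47013831],
       [ 0.87509352, -0.39902847,  0.27383866],
       [-0.01455493,  0.54388032,  0.83903656]])}
side {'fov_y': 52.75987533745078, 'cx': 316.83564522326407, 'cy': 204.04438085192479, 'eye': array([ 0.3563992 , -0.9590802 ,  0.83608633]), 'orientation': array([[ 0.96436114,  0.16328617, -0.20819513],
       [-0.26457005,  0.5855609 , -0.76623829],
       [-0.00320519,  0.79401263,  0.60789281]])}
wrist {'fov_y': 60.250013113310395, 'cx': 319.25033924792274, 'cy': 199.30463749732513, 'eye': array([0.10724476, 0.54446933, 0.37419156]), 'orientation': array([[ 0.31901757, -0.90900945, -0.26819695],
       [ 0.9477454 ,  0.30521864,  0.09284523],
       [-0.00253848, -0.28380168,  0.95887964]])}
```

View pics/a_scene.png

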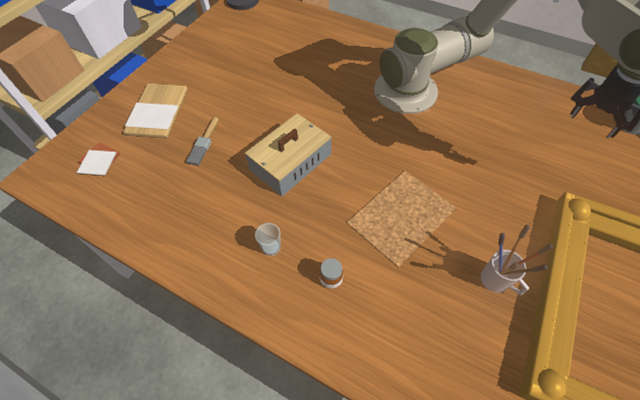

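View pics/a_side.png

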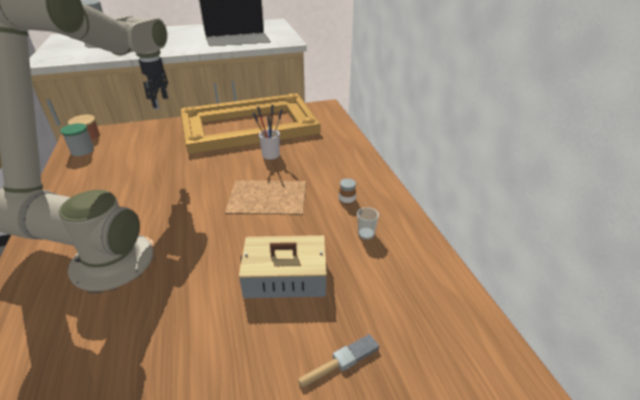

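View pics/a_wrist.png

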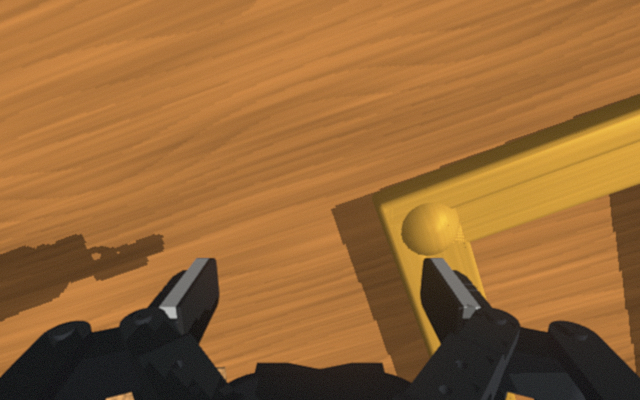

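```bash
cat > h.py <<'E'
import numpy as np,cv2
def cam(d):
    f=200/np.tan(np.radians(d["fov_y"]/2));return f,d["cx"],d["cy"],np.array(d["eye"]),np.array(d["orientation"])
def ray(d,u,v,z):
    f,cx,cy,e,R=cam(d);r=R@np.array([(u-cx)/f,-(v-cy)/f,-1.]);return e+r*(z-e[2])/r[2]
def proj(d,P):
    f,cx,cy,e,R=cam(d);p=(np.atleast_2d(P)-e)@R;return np.c_[cx+f*p[:,0]/-p[:,2],cy-f*p[:,1]/-p[:,2]]
def zoom(img,u0,v0,u1,v1,k,fn):
    cv2.imwrite(fn,cv2.resize(img[v0:v1,u0:u1],None,fx=k,fy=k,interpolation=cv2.INTER_CUBIC))
E
python3 - <<'E'
from h import *
a=cv2.imread("pics/a_scene.png");b=cv2.imread("pics/a_side.png")
zoom(a,230,100,470,280,3,"pics/b_sc.png");zoom(b,215,160,395,310,4,"pics/b_si.png")
E
```

```text
(no output)
```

View pics/b_sc.png

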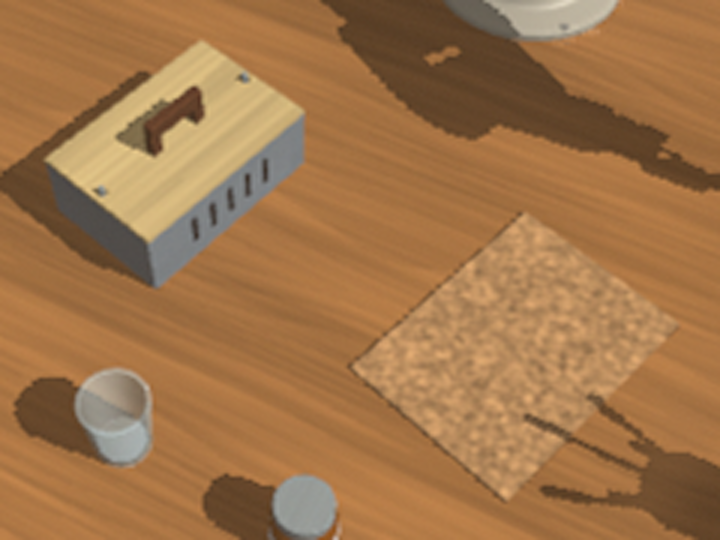

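View pics/b_si.png

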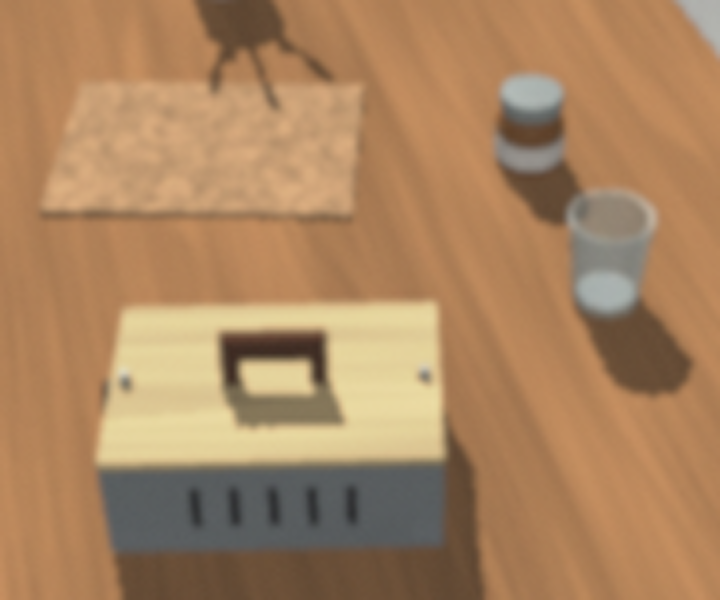

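```bash
cat > cams.py <<'E'
from rig import imaging
E
python3 - <<'E'
from h import *
from rig import imaging
from scipy.optimize import least_squares
D={n:imaging.get_image(n) for n in("scene","side")}
U=lambda L,k,o:[((x+.5)/k-.5+o[0],(y+.5)/k-.5+o[1]) for x,y in L]
S=lambda L:U(L,3,(230,100));T=lambda L:U(L,4,(215,160))
data={"cover":{"scene":(S([(203,40),(304,113),(152,241),(46,160)]),.084),"side":(T([(123,302),(437,300),(445,462),(98,464)]),.084)},
"pins":{"scene":(S([(244,76),(100,190)]),.091),"side":(T([(125,377),(424,371)]),.091)},
"mat":{"scene":(S([(524,212),(678,326),(506,500),(351,367)]),.004),"side":(T([(83,84),(363,84),(352,215),(42,213)]),.004)}}
for k,v in data.items():
  for c,(pts,z) in v.items():
    P=np.array([ray(D[c],*p,z) for p in pts])
    print(k,c,np.round(P[:,:2]*1000).tolist(),"mean",np.round(P.mean(0)*1000,1),"sides",np.round(np.linalg.norm(P-np.roll(P,-1,0),axis=1)*1000))
E
```

```text
cover scene [[348.0, -235.0], [387.0, -94.0], [593.0, -145.0], [560.0, -288.0]] mean [ 472.  -190.5   84. ] sides [147. 212. 147. 219.]
cover side [[384.0, -95.0], [596.0, -152.0], [559.0, -298.0], [350.0, -242.0]] mean [ 472.1 -196.8   84. ] sides [219. 151. 216. 151.]
pins scene [[378.0, -169.0], [570.0, -217.0]] mean [ 473.8 -192.7   91. ] sides [199. 199.]
pins side [[376.0, -177.0], [566.0, -224.0]] mean [ 470.8 -200.6   91. ] sides [196. 196.]
mat scene [[336.0, 135.0], [393.0, 317.0], [638.0, 242.0], [583.0, 62.0]] mean [487.6 189.    4. ] sides [191. 256. 189. 258.]
mat side [[390.0, 307.0], [638.0, 238.0], [583.0, 54.0], [337.0, 125.0]] mean [487.1 180.7   4. ] sides [257. 192. 256. 190.]
```

move_arm --motion '[[[-0.5,-0.5,-0.3],[0,0,0],1],[[-0.9,-1,-0.3],[0,0,0],1],[[-0.9,-1,-0.3],[0,0,0],1],[[-0.9,-1,-0.3],[0,0,0],1],[[-0.9,-1,-0.3],[0,0,0],1],[[-0.9,-1,0],[0,0,0],1],[[-0.9,-1,0],[0,0,0],1],[[-0.9,-1,0],[0,0,0],1],[[-0.9,-1,0],[0,0,0],1],[[-0.9,-1,0],[0,0,0],1],[[-0.9,-1,0],[0,0,0],1],[[-0.9,-1,0],[0,0,0],1]]'

```text
time_s: 1.25
position: [0.3019, 0.2201, 0.2651]
tool_rot: [[-0.95, 0.312, 0.004], [0.312, 0.95, -0.001], [-0.004, -0.0, -1.0]]
ft_force: [0.3, 0.3, -1.2]
grip_width: 0.0852
```

move_arm --motion '[[[-0.85,-1,0],[0,0,0],1],[[-0.85,-1,0],[0,0,0],1],[[-0.85,-1,0],[0,0,0],1],[[-0.85,-1,0],[0,0,0],1],[[-0.85,-1,0],[0,0,0],1],[[-0.85,-1,0],[0,0,0],1],[[-0.85,-1,0],[0,0,-0.01],1],[[-0.85,-1,0],[0,0,-0.01],1],[[-0.85,-1,0],[0,0,-0.01],1],[[-0.85,-1,0],[0,0,-0.01],1],[[-0.85,-1,0],[0,0,0],1],[[-0.85,-1,0],[0,0,0],1]]'

```text
time_s: 2.25
position: [0.4237, -0.0903, 0.2716]
tool_rot: [[-0.972, 0.233, 0.012], [0.233, 0.973, -0.005], [-0.013, -0.002, -1.0]]
ft_force: [0.5, -0.6, 0.8]
grip_width: 0.0852
```

move_arm --motion '[[[-0.7,-0.8,0],[0,0,0],1],[[-0.5,-0.6,0],[0,0,0],1],[[0,0,0],[0,0,0],1],[[0,0,0],[0,0,0],1]]'

```text
time_s: 2.58
position: [0.4399, -0.1305, 0.2724]
tool_rot: [[-0.971, 0.239, 0.012], [0.239, 0.971, -0.006], [-0.013, -0.003, -1.0]]
ft_force: [-0.5, 0.2, -0.1]
grip_width: 0.0851
```

```bash
python3 - <<'E'
from h import *
from rig import imaging,readout
s=readout.observe();print(s['time_s'],s['position'],s['tool_rot'],s['q'],s['ft_force'])
d=imaging.get_image("wrist");cv2.imwrite("pics/c_w.png",d["img"])
np.save("c_w.npy",d,allow_pickle=True)
E
```

```text
2.5833 [ 0.43988004 -0.13045798  0.27243935] [[-0.97098097  0.23887552  0.01159522]
 [ 0.238819    0.97104521 -0.00605609]
 [-0.01270613 -0.00311119 -0.99991443]] [-3.13863719e+01  1.04854214e+01  8.36975788e+01  4.99713231e-02
  8.50691216e+01 -1.07571225e+02] [-0.50045877  0.1853994  -0.11052119]
```

View pics/c_w.png

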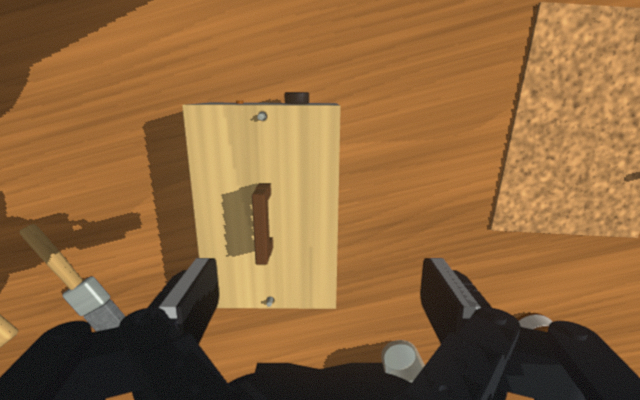

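```bash
python3 - <<'E'
from h import *
a=cv2.imread("pics/c_w.png");zoom(a,170,80,370,320,2.5,"pics/c_z.png")
E
```

```text
(no output)
```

View pics/c_z.png

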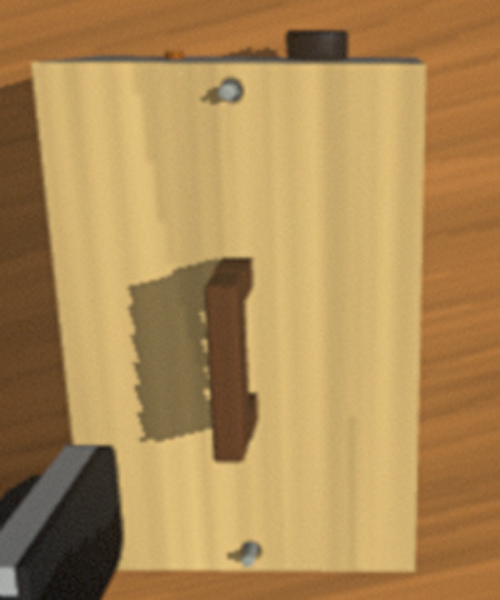

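```bash
python3 - <<'E'
from h import *
d=np.load("c_w.npy",allow_pickle=True).item()
U=lambda L:[((x+.5)/2.5-.5+170,(y+.5)/2.5-.5+80) for x,y in L]
for n,L,z in [("cover",[(32,62),(426,65),(415,571)],.084),("pins",[(231,89),(251,550)],.091),("bar",[(206,285),(238,287),(243,461),(213,461)],.124)]:
    P=np.array([ray(d,*p,z) for p in U(L)]);print(n,np.round(P[:,:2]*1000,1).tolist(),np.round(P.mean(0)*1000,1),np.round(np.linalg.norm(P-np.roll(P,-1,0),axis=1)*1000,1))
    e=P[-1]-P[0];print(np.degrees(np.arctan2(e[1],e[0])))
P=np.array([ray(d,*p,.084) for p in U([(32,62),(426,65),(415,571)])]);print((P[0]+P[2])/2)
# consistency: tcp - eye
E
```

```text
cover [[348.1, -239.2], [384.0, -97.5], [595.2, -150.5]] [ 442.4 -162.4   84. ] [146.2 217.7 262.6]
19.754745451486286
pins [[374.9, -169.0], [563.3, -216.3]] [ 469.1 -192.7   91. ] [194.3 194.3]
-14.075031443636542
bar [[436.5, -191.0], [439.9, -180.3], [505.8, -197.8], [503.1, -208.8]] [ 471.3 -194.5  124. ] [11.3 68.1 11.3 68.9]
-14.933979895162171
[ 0.47160325 -0.19487166  0.084     ]
```

move_arm --motion '[[[-0.5,-0.6,0.3],[-0.0015,0.006,0],1],[[-0.6,-0.7,0.6],[0,0,0],1],[[-0.6,-0.7,0.8],[0,0,0],1],[[-0.4,-0.5,0.8],[0,0,0],1],[[-0.1,-0.1,0.8],[0,0,0],1],[[0,0,0.5],[0,0,0],1],[[0,0,0.3],[0,0,0],1],[[0,0,0],[0,0,0],1]]'

```text
time_s: 3.3
position: [0.4682, -0.1867, 0.1912]
tool_rot: [[-0.973, 0.231, 0.004], [0.231, 0.973, -0.002], [-0.004, -0.001, -1.0]]
ft_force: [0.1, 0.6, -0.1]
grip_width: 0.085
```

```bash
cat > st.py <<'E'
from h import *
from rig import imaging,readout
import sys
s=readout.observe();p=s['position'];R=s['tool_rot'];np.set_printoptions(suppress=True,precision=4)
print(s['time_s'],p,s['ft_force'],s['wrist_torque'],s['grip_width'])
print('yaw',np.degrees(np.arctan2(-R[1,0],-R[0,0])))
# rotation to level, optional yaw target
tgt=list(map(float,sys.argv[1:4])) if len(sys.argv)>3 else None
yaw=float(sys.argv[4]) if len(sys.argv)>4 else np.degrees(np.arctan2(-R[1,0],-R[0,0]))
c,sn=np.cos(np.radians(yaw)),np.sin(np.radians(yaw))
Rt=np.array([[-c,-sn*-1*-1 if 0 else -sn,0],[-sn,c,0],[0,0,-1]])
from scipy.spatial.transform import Rotation as Ro
print('rot norm',Ro.from_matrix(R.T@Rt).as_rotvec(degrees=True)/120)
if tgt is not None: print('shift units(20mm)',R.T@(np.array(tgt)-p)/.02)
E
sed -i 's/-sn\*-1\*-1 if 0 else -sn/-sn/' st.py
python3 st.py .4713 -.1947 .0953 -14.3
```

```text
3.3 [ 0.4682 -0.1867  0.1912] [ 0.088   0.562  -0.0698] [-0.0183  0.0201  0.0226] 0.0849838651922614
yaw -13.366092280703871
rot norm [-0.0004  0.002   0.0078]
shift units(20mm) [-0.2244 -0.3464  4.7976]
```

move_arm --motion '[[[-0.15,-0.25,0.3],[0,0.002,0.008],1],[[-0.1,-0.12,0.7],[0,0,0],1],[[0,0,0.8],[0,0,0],1],[[0,0,0.6],[0,0,0],1],[[0,0,0.4],[0,0,0],1],[[0,0,0],[0,0,0],1]]'

```text
time_s: 3.8
position: [0.4728, -0.1953, 0.137]
tool_rot: [[-0.968, 0.249, 0.006], [0.249, 0.968, -0.006], [-0.007, -0.004, -1.0]]
ft_force: [-0.1, -0.2, 0.2]
grip_width: 0.0853
```

```bash
python3 st.py .4713 -.1947 .0953 -14.3; python3 - <<'E'
from h import *
from rig import imaging
d=imaging.get_image("wrist");cv2.imwrite("pics/d_w.png",d["img"]);np.save("d_w.npy",d,allow_pickle=True)
E
```

```text
3.8 [ 0.4728 -0.1953  0.137 ] [-0.102  -0.1765  0.2403] [ 0.0318 -0.0164  0.0386] 0.08526427011600285
yaw -14.418669977607024
rot norm [-0.0021  0.0035 -0.001 ]
shift units(20mm) [0.0971 0.0196 2.0826]
```

View pics/d_w.png

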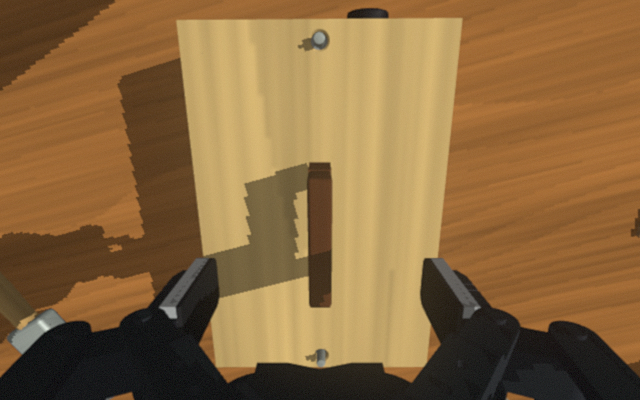

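move_arm --motion '[[[0.1,0.02,0.6],[-0.002,0.0035,0],1],[[0,0,0.6],[0,0,0],1],[[0,0,0.5],[0,0,0],1],[[0,0,0.3],[0,0,0],1],[[0,0,0],[0,0,0],1]]'

```text
time_s: 4.27
position: [0.4725, -0.1954, 0.0976]
tool_rot: [[-0.968, 0.249, 0.005], [0.249, 0.968, -0.003], [-0.006, -0.002, -1.0]]
ft_force: [0.8, 0.2, -0.4]
grip_width: 0.0854
```

```bash
python3 st.py .4713 -.1947 .0953 -14.3
```

```text
4.2667 [ 0.4725 -0.1954  0.0976] [ 0.7886  0.1751 -0.4479] [ 0.0019 -0.0573  0.0035] 0.0853538544522223
yaw -14.429417625623582
rot norm [-0.001   0.0027 -0.0011]
shift units(20mm) [0.0691 0.02   0.1168]
```

move_arm --motion '[[[0.05,0.02,0.12],[-0.001,0.003,0],1],[[0,0,0],[0,0,0],-1],[[0,0,0],[0,0,0],-1],[[0,0,0],[0,0,0],-1],[[0,0,0],[0,0,0],-1],[[0,0,0],[0,0,0],-1],[[0,0,0],[0,0,0],-1],[[0,0,0],[0,0,0],-1],[[0,0,0],[0,0,0],-1]]' --squeeze 60

```text
time_s: 5.02
position: [0.4725, -0.1953, 0.0971]
tool_rot: [[-0.968, 0.249, 0.002], [0.249, 0.968, -0.002], [-0.002, -0.001, -1.0]]
ft_force: [-0.1, -0.5, -1.2]
grip_width: 0.0112
```

```bash
python3 st.py .4713 -.1947 .0953 -14.3
```

```text
5.0167 [ 0.4725 -0.1953  0.0971] [-0.1089 -0.4612 -1.1633] [-0.0096  0.0176 -0.0643] 0.011235274252072266
yaw -14.429373433197926
rot norm [-0.0005  0.0011 -0.0011]
shift units(20mm) [0.0647 0.0146 0.0908]
```

move_arm --motion '[[[0,0,-0.2],[0,0,0],-1],[[0,0,-0.3],[0,0,0],-1],[[0,0,-0.3],[0,0,0],-1],[[0,0,-0.3],[0,0,0],-1],[[0,0,-0.4],[0,0,0],-1],[[0,0,-0.5],[0,0,0],-1],[[0,0,-0.5],[0,0,0],-1],[[0,0,-0.5],[0,0,0],-1]]'

```text
time_s: 5.68
position: [0.4714, -0.1945, 0.1612]
tool_rot: [[-0.968, 0.249, -0.001], [0.249, 0.968, 0.001], [0.002, 0.0, -1.0]]
ft_force: [-0.1, -0.3, -1.6]
grip_width: 0.011
```

```bash
python3 st.py .4713 -.1947 .20 -14.3; python3 - <<'E'
from h import *
from rig import imaging
o=[]
for n in("scene","side","wrist"):
    d=imaging.get_image(n);cv2.imwrite(f"pics/e_{n}.png",d["img"]);o.append(cv2.resize(d["img"],(400,250)))
cv2.imwrite("pics/e.png",np.vstack([np.hstack(o[:2]),np.hstack([o[2],o[2]*0])]))
E
```

```text
5.6833 [ 0.4714 -0.1945  0.1612] [-0.0982 -0.311  -1.6391] [ 0.0322 -0.0438 -0.0167] 0.010981089363084914
yaw -14.429955824322047
rot norm [ 0.0002 -0.0007 -0.0011]
shift units(20mm) [ 0.005  -0.009  -1.9418]
```

View pics/e.png

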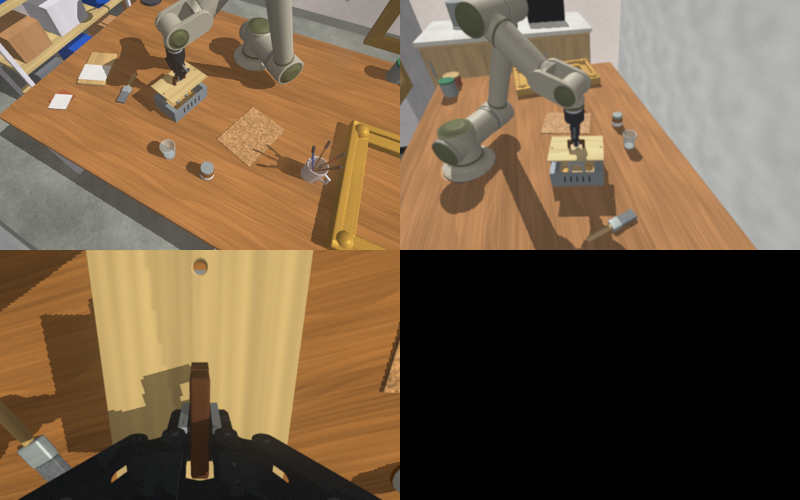

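```bash
python3 - <<'E'
from h import *
from rig import imaging
a=imaging.get_image("scene");b=imaging.get_image("side")
print("mug",ray(a,502,286,0),ray(b,270,155,0)); print("jar",ray(a,330,282,0),ray(b,347,200,0)); print("tumb",ray(a,269,250,0),ray(b,366,235,0))
E
python3 st.py .487 .185 .15 -16.2
```

```text
mug [0.55912636 0.49602111 0.        ] [0.54629365 0.46155853 0.        ]
jar [0.76122002 0.10319745 0.        ] [0.74920682 0.08896601 0.        ]
tumb [ 0.76044434 -0.08629493  0.        ] [ 0.74772844 -0.09826309  0.        ]
5.9333 [ 0.4712 -0.1944  0.1596] [ 0.7184 -0.6525 -2.1697] [ 0.0232 -0.0524  0.06  ] 0.011105329695413392
yaw -14.430787465183158
rot norm [ 0.0003 -0.0012  0.0147]
shift units(20mm) [ 3.9613 18.5671  0.5053]
```

move_arm --motion '[[[0.05,0.3,-0.3],[0,0,0],-1],[[0.1,0.6,-0.2],[0,0,0],-1],[[0.17,0.8,0],[0,0,0.001],-1],[[0.17,0.8,0],[0,0,0.001],-1],[[0.17,0.8,0],[0,0,0.001],-1],[[0.17,0.8,0],[0,0,0.001],-1],[[0.17,0.8,0],[0,0,0.001],-1],[[0.17,0.8,0],[0,0,0.001],-1],[[0.17,0.8,0],[0,0,0.001],-1],[[0.17,0.8,0],[0,0,0.001],-1],[[0.17,0.8,0],[0,0,0.001],-1],[[0.17,0.8,0],[0,0,0.001],-1]]'

```text
time_s: 6.93
position: [0.4789, 0.0034, 0.1707]
tool_rot: [[-0.962, 0.272, -0.008], [0.272, 0.962, 0.006], [0.009, 0.004, -1.0]]
ft_force: [0.4, 0.8, -2.3]
grip_width: 0.0112
```

```bash
python3 st.py .487 .185 .15 -16.2
```

```text
6.9333 [0.4789 0.0034 0.1707] [ 0.3805  0.773  -2.3349] [ 0.0382 -0.0555 -0.0533] 0.011153555757858442
yaw -15.786777542526988
rot norm [ 0.0017 -0.0044  0.0034]
shift units(20mm) [2.0713 8.8452 1.0873]
```

move_arm --motion '[[[0.18,0.8,0],[0.001,-0.002,0],-1],[[0.18,0.8,0],[0.001,-0.002,0.001],-1],[[0.18,0.8,0],[0,-0.001,0],-1],[[0.18,0.8,0],[0,-0.001,0.001],-1],[[0.18,0.8,0],[0,-0.001,0],-1],[[0.18,0.8,0],[0,0,0],-1],[[0.18,0.8,0],[0,0,0],-1],[[0.18,0.8,0],[0,0,0],-1],[[0.13,0.5,0],[0,0,0],-1],[[0.1,0.3,0],[0,0,0],-1],[[0,0,0],[0,0,0],-1],[[0,0,0],[0,0,0],-1]]'

```text
time_s: 7.93
position: [0.4789, 0.1711, 0.1719]
tool_rot: [[-0.964, 0.267, 0.001], [0.267, 0.964, -0.0], [-0.001, 0.0, -1.0]]
ft_force: [0.1, -1.0, -2.1]
grip_width: 0.0114
```

```bash
python3 st.py .487 .185 .15 -16.2; python3 - <<'E'
from h import *
from rig import imaging
o=[]
for n in("scene","side","wrist"):
    d=imaging.get_image(n);cv2.imwrite(f"pics/f_{n}.png",d["img"]);np.save(f"f_{n}.npy",d,allow_pickle=True)
    if n!="wrist": o.append(d["img"][100:300,200:500] if n=="scene" else d["img"][100:300,150:450])
cv2.imwrite("pics/f.png",np.vstack([cv2.resize(x,None,fx=1.45,fy=1.45) for x in o]))
E
```

```text
7.9333 [0.4789 0.1711 0.1719] [ 0.1379 -1.0266 -2.0852] [-0.0206  0.0098  0.037 ] 0.011353651201341885
yaw -15.503025580338655
rot norm [0.0001 0.0003 0.0058]
shift units(20mm) [-0.2036  0.776   1.0949]
```

View pics/f.png

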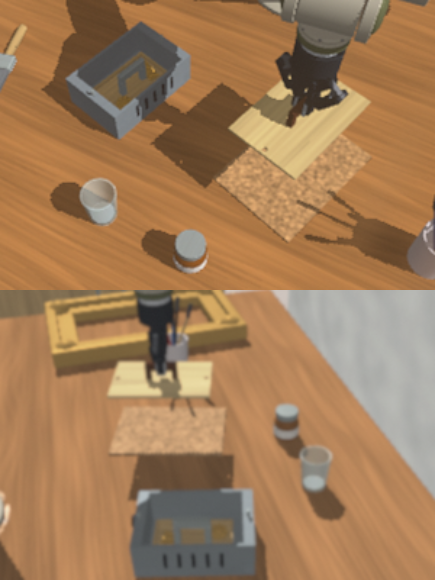

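View pics/f_wrist.png

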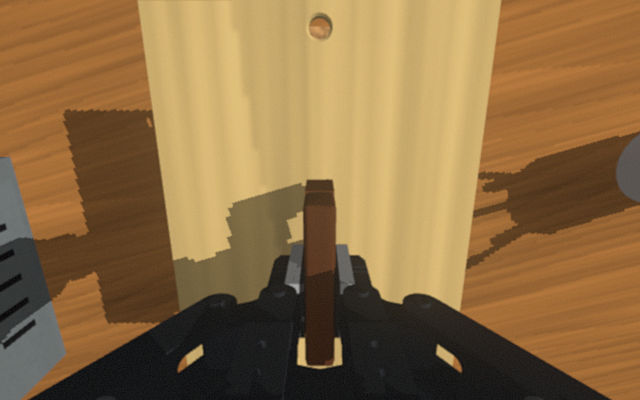

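move_arm --motion '[[[-0.1,0.4,0.3],[0,0,0.003],-1],[[-0.1,0.35,0.6],[0,0,0.002],-1],[[0,0,0.8],[0,0,0],-1],[[0,0,0.8],[0,0,0],-1],[[0,0,0.8],[0,0,0],-1],[[0,0,0.8],[0,0,0],-1],[[0,0,0.8],[0,0,0],-1],[[0,0,0.6],[0,0,0],-1],[[0,0,0.4],[0,0,0],-1],[[0,0,0.2],[0,0,0],-1],[[0,0,0],[0,0,0],-1]]'

```text
time_s: 9.0
position: [0.4902, 0.1849, 0.036]
tool_rot: [[-0.958, 0.288, -0.002], [0.288, 0.958, -0.0], [0.002, -0.001, -1.0]]
ft_force: [-0.5, -0.1, -2.5]
grip_width: 0.0114
```

```bash
python3 st.py .487 .185 .0235 -16.2; python3 - <<'E'
from h import *
from rig import imaging
o=[]
for n in("scene","side"):
    d=imaging.get_image(n);o.append(d["img"][140:280,320:500] if n=="scene" else d["img"][140:280,180:360])
cv2.imwrite("pics/g.png",np.hstack([cv2.resize(x,None,fx=2.2,fy=2.2) for x in o]))
E
```

```text
9.0 [0.4902 0.1849 0.036 ] [-0.4921 -0.1054 -2.4503] [-0.102  -0.0028 -0.0568] 0.011436960143823775
yaw -16.710053001318524
rot norm [-0.0003 -0.0007 -0.0043]
shift units(20mm) [ 0.1522 -0.0428  0.6241]
```

View pics/g.png

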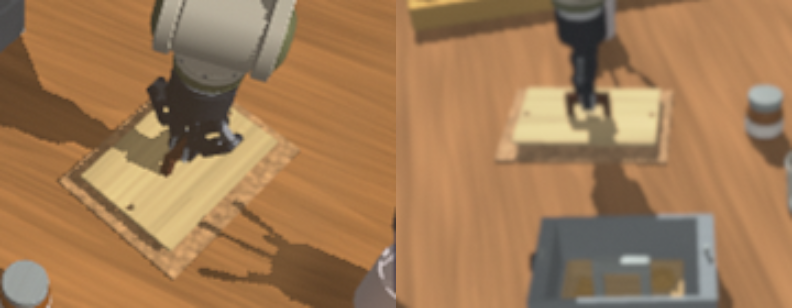

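move_arm --motion '[[[0.1,0,0.2],[0,0,0],-1],[[0.05,0,0.15],[0,0,0],-1],[[0,0,0.15],[0,0,0],-1],[[0,0,0.1],[0,0,0],-1],[[0,0,0.05],[0,0,0],-1]]'

```text
time_s: 9.52
position: [0.4889, 0.1863, 0.0254]
tool_rot: [[-0.958, 0.287, 0.006], [0.287, 0.958, 0.001], [-0.005, 0.003, -1.0]]
ft_force: [-0.3, -0.0, -1.8]
grip_width: 0.0108
```

move_arm --motion '[[[0,0,0.08],[-0.001,0.003,0],-1],[[0,0,0.08],[0,0,0],-1],[[0,0,0.08],[0,0,0],-1]]'

```text
time_s: 9.77
position: [0.4891, 0.1864, 0.023]
tool_rot: [[-0.958, 0.287, 0.001], [0.287, 0.958, 0.005], [0.0, 0.005, -1.0]]
ft_force: [-10.0, -1.5, 28.7]
grip_width: 0.011
```

move_arm --motion '[[[0,0,-0.04],[0,0,0],-1],[[0,0,0],[0,0,0],-1]]'

```text
time_s: 9.93
position: [0.4895, 0.1864, 0.0249]
tool_rot: [[-0.958, 0.287, 0.003], [0.287, 0.958, 0.005], [-0.001, 0.006, -1.0]]
ft_force: [-0.4, 0.2, -2.6]
grip_width: 0.0108
```

move_arm --motion '[[[0,0,0.06],[0,-0.001,0],-1],[[0,0,0],[0,0,0],-1]]'

```text
time_s: 10.1
position: [0.4897, 0.1863, 0.0236]
tool_rot: [[-0.958, 0.287, 0.005], [0.287, 0.958, 0.005], [-0.004, 0.006, -1.0]]
ft_force: [-0.8, 0.7, -1.1]
grip_width: 0.0111
```

Partly in contact, under a millimetre up. Release.

move_arm --motion '[[[0,0,0.02],[0,0,0],-0.6],[[0,0,0],[0,0,0],0],[[0,0,0],[0,0,0],1],[[0,0,0],[0,0,0],1],[[0,0,0],[0,0,0],1],[[0,0,0],[0,0,0],1],[[0,0,0],[0,0,0],1],[[0,0,0],[0,0,0],1]]'

```text
time_s: 10.77
position: [0.4901, 0.1864, 0.0227]
tool_rot: [[-0.958, 0.287, 0.006], [0.287, 0.958, 0.005], [-0.004, 0.006, -1.0]]
ft_force: [-0.2, 0.1, 0.6]
grip_width: 0.0853
```

```bash
python3 st.py .4713 -.1947 .25 -14.3; python3 - <<'E'
from h import *
from rig import imaging
d=imaging.get_image("wrist");cv2.imwrite("pics/i.png",d["img"])
E
```

```text
10.7667 [0.4901 0.1864 0.0227] [-0.245   0.1057  0.5725] [0.0374 0.0132 0.0325] 0.08531371165893006
yaw -16.695777413930777
rot norm [ 0.0031  0.0019 -0.02  ]
shift units(20mm) [ -4.6168 -18.4468 -11.467 ]
```

View pics/i.png

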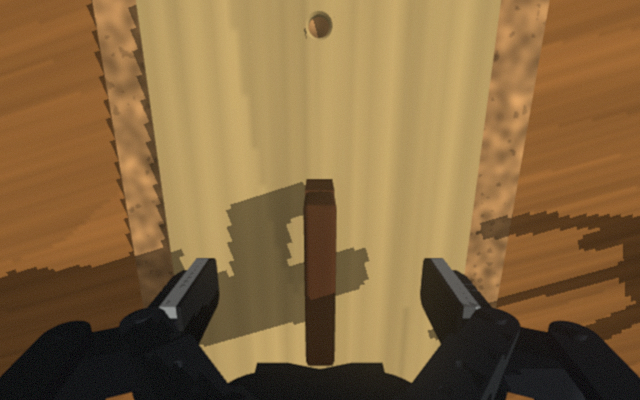

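move_arm --motion '[[[0,0,-0.4],[0,0,0],1],[[0,0,-0.8],[0,0,0],1],[[0,0,-1],[0,0,0],1],[[0,0,-1],[0,0,0],1],[[0,0,-1],[0,0,0],1],[[0,0,-1],[0,0,0],1],[[0,0,-1],[0,0,0],1],[[0,0,-1],[0,0,0],1],[[-0.1,-0.4,-1],[0,0,0],1],[[-0.2,-0.8,-0.6],[0,0,0],1],[[-0.25,-1,-0.3],[0,0,0],1],[[-0.25,-1,0],[0,0,0],1]]'

```text
time_s: 11.82
position: [0.4842, 0.1202, 0.22]
tool_rot: [[-0.959, 0.282, 0.008], [0.282, 0.959, 0.005], [-0.006, 0.007, -1.0]]
ft_force: [0.0, 0.0, -0.3]
grip_width: 0.0855
```

```bash
python3 st.py .4713 -.1947 .25 -14.3; python3 - <<'E'
from h import *
from rig import imaging
o=[]
for n in("scene","side"):
    d=imaging.get_image(n);o.append(d["img"][140:280,320:500] if n=="scene" else d["img"][140:280,180:360])
cv2.imwrite("pics/j.png",np.hstack([cv2.resize(x,None,fx=2.2,fy=2.2) for x in o]))
E
```

```text
11.8167 [0.4842 0.1202 0.22  ] [ 0.048   0.0398 -0.3295] [-0.0454 -0.0122  0.0197] 0.08545075946086848
yaw -16.379899592019456
rot norm [ 0.0035  0.0031 -0.0173]
shift units(20mm) [ -3.8297 -15.2752  -1.5879]
```

View pics/j.png

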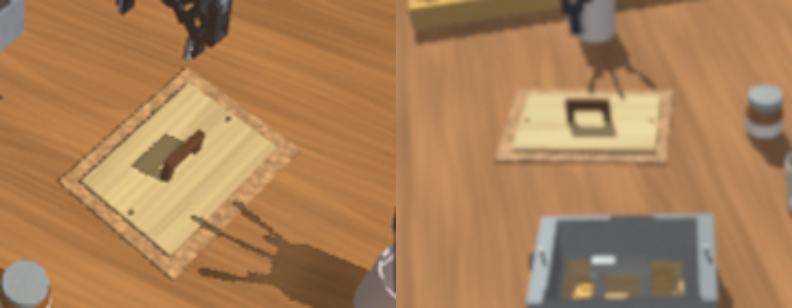

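move_arm --motion '[[[-0.25,-1,-0.2],[0.001,0.001,-0.002],1],[[-0.25,-1,-0.2],[0.001,0.001,-0.002],1],[[-0.25,-1,-0.2],[0.001,0.001,-0.002],1],[[-0.25,-1,-0.2],[0,0,-0.002],1],[[-0.25,-1,-0.2],[0,0,-0.002],1],[[-0.25,-1,0],[0,0,-0.002],1],[[-0.25,-1,0],[0,0,-0.002],1],[[-0.25,-1,0],[0,0,0],1],[[-0.25,-1,0],[0,0,0],1],[[-0.25,-1,0],[0,0,0],1],[[-0.25,-1,0],[0,0,0],1],[[-0.25,-1,0],[0,0,0],1]]'

```text
time_s: 12.92
position: [0.4763, -0.1301, 0.2421]
tool_rot: [[-0.968, 0.249, -0.003], [0.249, 0.968, 0.004], [0.004, 0.003, -1.0]]
ft_force: [1.4, -0.4, -0.4]
grip_width: 0.0853
```

move_arm --motion '[[[-0.2,-0.8,0],[0,0,0],1],[[-0.15,-0.6,0],[0,0,0],1],[[-0.1,-0.3,0],[0,0,0],1],[[0,0,0],[0,0,0],1],[[0,0,0],[0,0,0],1]]'

```text
time_s: 13.33
position: [0.4767, -0.1677, 0.242]
tool_rot: [[-0.968, 0.252, -0.004], [0.252, 0.968, 0.005], [0.005, 0.004, -1.0]]
ft_force: [-0.5, -0.2, -0.0]
grip_width: 0.0852
```

```bash
python3 st.py .4713 -.1947 .0953 -14.3; python3 - <<'E'
from h import *
from rig import imaging
d=imaging.get_image("wrist");cv2.imwrite("pics/k.png",d["img"]);np.save("k.npy",d,allow_pickle=True)
E
```

```text
13.3333 [ 0.4767 -0.1677  0.242 ] [-0.5192 -0.1572 -0.0229] [-0.0001  0.0036 -0.0301] 0.08524314379565989
yaw -14.576274564285432
rot norm [ 0.0021 -0.0024 -0.0023]
shift units(20mm) [-0.1122 -1.4051  7.3294]
```

View pics/k.png

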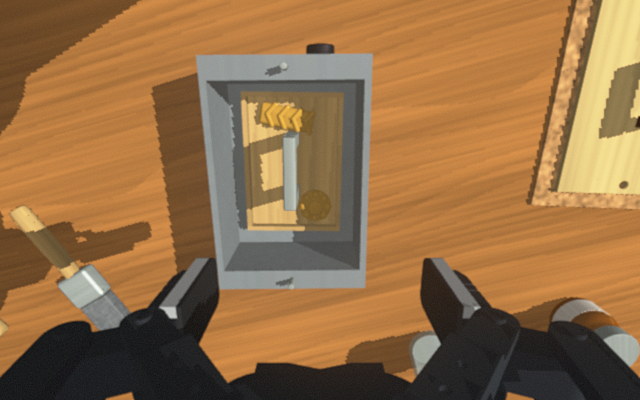

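```bash
python3 - <<'E'
from h import *
a=cv2.imread("pics/k.png");zoom(a,190,40,390,300,2.3,"pics/k_z.png")
E
```

```text
(no output)
```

View pics/k_z.png

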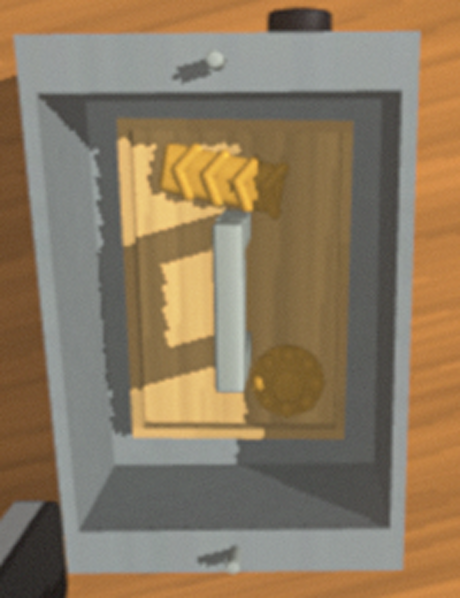

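```bash
python3 - <<'E'
from h import *
d=np.load("k.npy",allow_pickle=True).item()
U=lambda L:[((x+.5)/2.3-.5+190,(y+.5)/2.3-.5+40) for x,y in L]
for n,L,z in [("rim",[(14,36),(420,32),(403,570),(69,571)],.078),("pins",[(216,59),(233,567)],.091),("bar",[(215,222),(243,223),(243,391),(217,391)],.072),("tray",[(117,120),(354,121),(343,438),(133,438)],.020),("well",[(38,93),(402,91),(390,528),(79,530)],.078)]:
    P=np.array([ray(d,*p,z) for p in U(L)]);print(n,np.round(P[:,:2]*1000,1).tolist(),np.round(P.mean(0)*1000,1),np.round(np.linalg.norm(P-np.roll(P,-1,0),axis=1)*1000,1))
    e=P[-1]-P[0];print(np.degrees(np.arctan2(e[1],e[0])))
E
```

```text
rim [[348.4, -239.4], [383.9, -97.5], [595.4, -150.5], [558.9, -291.7]] [ 471.7 -194.8   78. ] [146.2 218.1 145.9 216.9]
-13.96131164509183
pins [[375.6, -170.3], [568.1, -218.9]] [ 471.9 -194.6   91. ] [198.6 198.6]
-14.178024745728264
bar [[430.7, -188.6], [433.9, -178.2], [500.4, -196.8], [497.7, -207.3]] [ 465.7 -192.7   72. ] [11.  69.1 10.8 69.5]
-15.561088671119101
tray [[381.1, -224.3], [407.7, -123.4], [551.7, -163.4], [525.5, -263.6]] [ 466.5 -193.7   20. ] [104.4 149.4 103.5 149.7]
-15.205402876092013
well [[369.0, -237.7], [401.9, -108.2], [574.2, -151.5], [541.2, -281.1]] [ 471.6 -194.6   78. ] [133.6 177.6 133.6 177.7]
-14.138862725757797
```

```bash
python3 st.py .4663 -.1932 .15 -15.4
```

```text
13.3833 [ 0.4767 -0.1676  0.242 ] [-0.2492 -0.2894 -0.1809] [-0.0033  0.0001  0.0024] 0.08556570711231853
yaw -14.556186857107384
rot norm [ 0.002  -0.0024  0.007 ]
shift units(20mm) [ 0.1601 -1.391   4.5962]
```

move_arm --motion '[[[0,-0.4,0.3],[0.002,-0.002,0.003],0.4],[[0.05,-0.5,0.6],[0,0,0.004],0.4],[[0.05,-0.4,0.8],[0,0,0],0.4],[[0.05,-0.1,0.8],[0,0,0],0.4],[[0,0,0.8],[0,0,0],0.4],[[0,0,0.6],[0,0,0],0.4],[[0,0,0.3],[0,0,0],0.4],[[0,0,0],[0,0,0],0.4],[[0,0,0],[0,0,0],0.4]]'

```text
time_s: 14.13
position: [0.4658, -0.1916, 0.1535]
tool_rot: [[-0.965, 0.261, 0.002], [0.261, 0.965, -0.002], [-0.002, -0.002, -1.0]]
ft_force: [-0.3, 0.6, -0.7]
grip_width: 0.0598
```

```bash
python3 st.py .4663 -.1932 .0433 -15.4; python3 - <<'E'
from h import *
from rig import imaging
d=imaging.get_image("wrist");cv2.imwrite("pics/l.png",d["img"]);np.save("l.npy",d,allow_pickle=True)
E
```

```text
14.1333 [ 0.4658 -0.1916  0.1535] [-0.2536  0.5563 -0.6748] [ 0.0035 -0.0106 -0.0412] 0.059822519506616344
yaw -15.131391678660513
rot norm [-0.0008  0.001   0.0022]
shift units(20mm) [-0.0349 -0.0597  5.5098]
```

View pics/l.png

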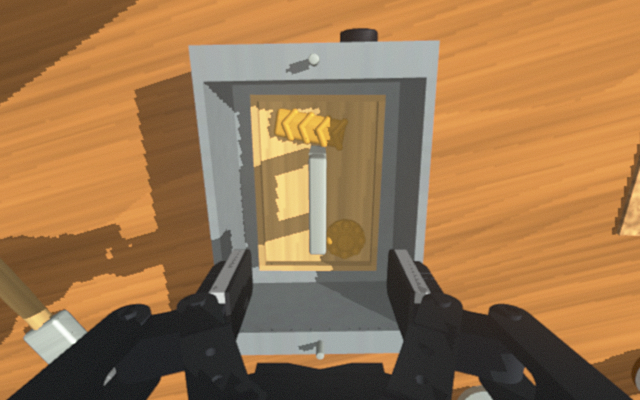

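move_arm --motion '[[[-0.03,-0.06,0.4],[0,0.001,0.002],0.4],[[0,0,0.8],[0,0,0],0.4],[[0,0,0.8],[0,0,0],0.4],[[0,0,0.8],[0,0,0],0.4],[[0,0,0.6],[0,0,0],0.4],[[0,0,0.3],[0,0,0],0.4],[[0,0,0],[0,0,0],0.4]]'

```text
time_s: 14.77
position: [0.4689, -0.1949, 0.0791]
tool_rot: [[-0.964, 0.265, 0.008], [0.265, 0.964, -0.008], [-0.01, -0.006, -1.0]]
ft_force: [-0.8, 0.3, 0.1]
grip_width: 0.0593
```

```bash
python3 st.py .4663 -.1932 .0433 -15.4; python3 - <<'E'
from h import *
from rig import imaging
d=imaging.get_image("wrist");cv2.imwrite("pics/m.png",d["img"]);np.save("m.npy",d,allow_pickle=True)
E
```

```text
14.7667 [ 0.4689 -0.1949  0.0791] [-0.8399  0.2613  0.1132] [ 0.0508 -0.0275  0.0192] 0.05932959657285246
yaw -15.390216184789246
rot norm [-0.0028  0.0048  0.0001]
shift units(20mm) [0.1656 0.059  1.7903]
```

View pics/m.png

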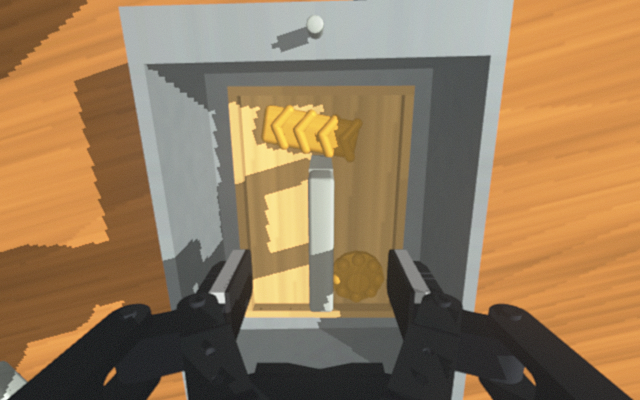

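move_arm --motion '[[[0.12,0.05,0.4],[-0.003,0.005,0],0.4],[[0.05,0,0.5],[0,0.001,0],0.4],[[0,0,0.5],[0,0.001,0],0.4],[[0,0,0.3],[0,0.001,0],0.4],[[0,0,0.1],[0,0,0],0.4],[[0,0,0],[0,0,0],0.4]]'

```text
time_s: 15.32
position: [0.4669, -0.1938, 0.042]
tool_rot: [[-0.964, 0.265, -0.004], [0.265, 0.964, 0.0], [0.004, -0.001, -1.0]]
ft_force: [-0.1, -0.4, -0.3]
grip_width: 0.0599
```

```bash
python3 st.py .4663 -.1932 .0433 -15.4
```

```text
15.3167 [ 0.4669 -0.1938  0.042 ] [-0.0817 -0.4387 -0.3027] [ 0.0103 -0.0282  0.0101] 0.059948651386288
yaw -15.392763729818746
rot norm [-0.0003 -0.0018  0.0001]
shift units(20mm) [ 0.038   0.0216 -0.0662]
```

Good. Level slightly, then close.

move_arm --motion '[[[0.03,0.02,-0.05],[0,-0.002,0],0.4],[[0,0,0],[0,0,0],0.4]]'

```text
time_s: 15.48
position: [0.4665, -0.1933, 0.0429]
tool_rot: [[-0.964, 0.265, 0.0], [0.265, 0.964, -0.001], [-0.001, -0.001, -1.0]]
ft_force: [0.6, 0.3, -0.1]
grip_width: 0.0597
```

move_arm --motion '[[[0,0,0],[0,0,0],0],[[0,0,0],[0,0,0],-0.3],[[0,0,0],[0,0,0],-0.6],[[0,0,0],[0,0,0],-1],[[0,0,0],[0,0,0],-1],[[0,0,0],[0,0,0],-1],[[0,0,0],[0,0,0],-1],[[0,0,0],[0,0,0],-1]]' --squeeze 80

```text
time_s: 16.15
position: [0.4669, -0.1935, 0.0441]
tool_rot: [[-0.964, 0.265, 0.003], [0.265, 0.964, -0.002], [-0.003, -0.001, -1.0]]
ft_force: [-1.2, -0.8, -0.0]
grip_width: 0.0106
```

```bash
python3 st.py .4663 -.1932 .0433 -15.4
```

```text
16.15 [ 0.4669 -0.1935  0.0441] [-1.1546 -0.7513 -0.0144] [ 0.0742 -0.0105  0.0427] 0.01062066951310027
yaw -15.389557346539862
rot norm [-0.0007  0.0014  0.0001]
shift units(20mm) [0.0336 0.0081 0.0405]
```

move_arm --motion '[[[0,0,-0.1],[0,0,0],-1],[[0,0,-0.15],[0,0,0],-1],[[0,0,-0.2],[0,0,0],-1],[[0,0,-0.25],[0,0,0],-1],[[0,0,-0.25],[0,0,0],-1],[[0,0,-0.25],[0,0,0],-1]]'

```text
time_s: 16.65
position: [0.4658, -0.1928, 0.0687]
tool_rot: [[-0.964, 0.265, -0.001], [0.265, 0.964, 0.0], [0.001, 0.0, -1.0]]
ft_force: [0.4, 0.7, -2.6]
grip_width: 0.0105
```

```bash
python3 st.py .4663 -.1932 .206 -15.4;python3 - <<'E'
from h import *
from rig import imaging
d=imaging.get_image("wrist");cv2.imwrite("pics/n.png",d["img"])
E
```

```text
16.65 [ 0.4658 -0.1928  0.0687] [ 0.4467  0.7347 -2.5921] [-0.0083 -0.0284  0.0316] 0.010478417367207884
yaw -15.392029990744483
rot norm [ 0.     -0.0005  0.0001]
shift units(20mm) [-0.022  -0.0134 -6.8638]
```

View pics/n.png

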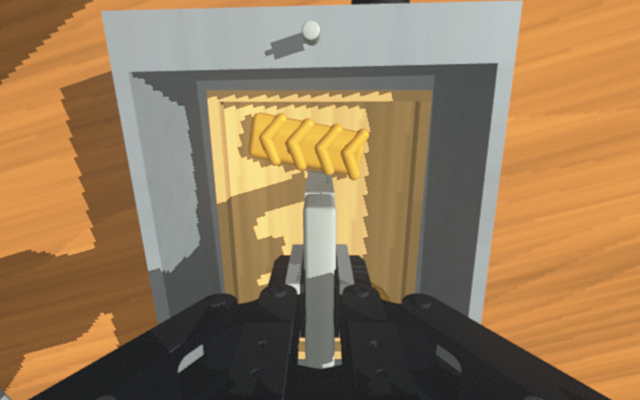

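move_arm --motion '[[[0,0,-0.3],[0,0,0],-1],[[0,0,-0.35],[0,0,0],-1],[[0,0,-0.35],[0,0,0],-1],[[0,0,-0.35],[0,0,0],-1],[[0,0,-0.35],[0,0.0005,0],-1],[[0,0,-0.35],[0,0,0],-1],[[0,0,-0.35],[0,0,0],-1],[[0,0,-0.35],[0,0,0],-1]]'

```text
time_s: 17.37
position: [0.4659, -0.1927, 0.1304]
tool_rot: [[-0.964, 0.265, -0.001], [0.265, 0.964, -0.0], [0.001, -0.001, -1.0]]
ft_force: [0.3, -0.1, -2.5]
grip_width: 0.0108
```

```bash
python3 st.py .4663 -.1932 .206 -15.4
```

```text
17.3667 [ 0.4659 -0.1927  0.1304] [ 0.2587 -0.0937 -2.5411] [-0.0706 -0.0143  0.0623] 0.010817389515484648
yaw -15.385699071761707
rot norm [-0.0002 -0.0004  0.0001]
shift units(20mm) [-0.0243 -0.0188 -3.7795]
```

move_arm --motion '[[[-0.02,-0.02,-0.35],[0,0,0],-1],[[-0.05,0,-0.35],[0,0,0],-1],[[-0.05,0,-0.35],[0,0,0],-1],[[-0.05,0,-0.35],[0,0,0],-1],[[-0.05,0,-0.35],[0,0,0],-1],[[-0.05,0,-0.35],[0,0,0],-1],[[0,0,-0.35],[0,0,0],-1],[[0,0,-0.3],[0,0,0],-1],[[0,0,-0.25],[0,0,0],-1],[[0,0,-0.2],[0,0,0],-1],[[0,0,0],[0,0,0],-1],[[0,0,0],[0,0,0],-1]]'

```text
time_s: 18.37
position: [0.4717, -0.1948, 0.2031]
tool_rot: [[-0.964, 0.265, 0.001], [0.265, 0.964, -0.001], [-0.001, -0.001, -1.0]]
ft_force: [-0.7, -0.4, -4.1]
grip_width: 0.011
```

```bash
python3 st.py .4713 -.1947 .206 -15.4;python3 - <<'E'
from h import *
from rig import imaging
for n in("scene","side","wrist"):
    d=imaging.get_image(n);cv2.imwrite(f"pics/o_{n}.png",d["img"])
a=cv2.imread("pics/o_scene.png")[80:260,220:420];b=cv2.imread("pics/o_side.png")[160:340,200:400]
cv2.imwrite("pics/o.png",cv2.resize(np.hstack([a,b]),None,fx=2,fy=2,interpolation=2))
E
```

```text
18.3667 [ 0.4717 -0.1948  0.2031] [-0.7129 -0.421  -4.105 ] [-0.0007  0.0579  0.0437] 0.01096530987544328
yaw -15.38229905766831
rot norm [-0.0006  0.0005  0.0001]
shift units(20mm) [ 0.0214 -0.0021 -0.1438]
```

View pics/o.png

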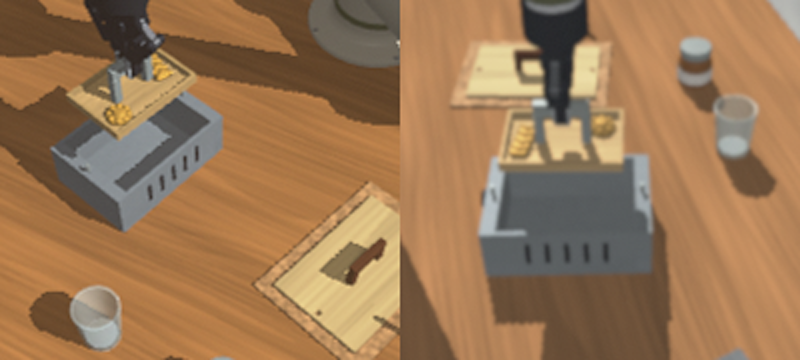

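View pics/o_wrist.png

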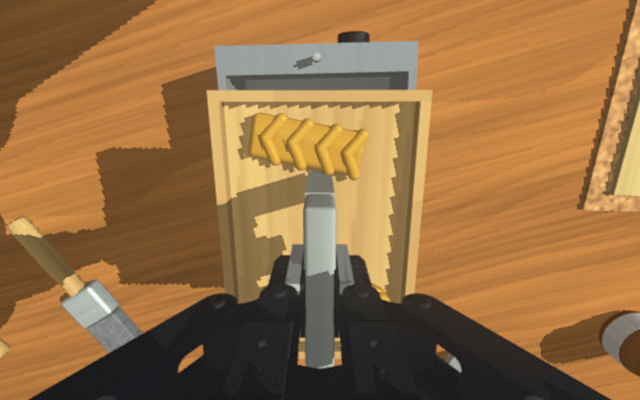

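move_arm --motion '[[[0,0,-0.12],[0,0,0],-1],[[0,0,0],[0,0,0],-1],[[0,0,0],[0,0,0],-1],[[0,0,0],[0,0,0],-1],[[0,0,0],[0,0,0],-1],[[0,0,0],[0,0,0],-1],[[0,0,0],[0,0,0],-1],[[0,0,0],[0,0,0],-1]]'

```text
time_s: 19.18
position: [0.4713, -0.1945, 0.2044]
tool_rot: [[-0.964, 0.265, -0.002], [0.265, 0.964, 0.0], [0.002, -0.0, -1.0]]
ft_force: [1.0, 0.7, -2.3]
grip_width: 0.0107
```

```bash
python3 st.py .4713 -.1947 .206 -15.4;python3 - <<'E'
from h import *
from rig import imaging,readout
d=imaging.get_image("scene");cv2.imwrite("pics/p_scene.png",d["img"]);print(readout.observe()['qvel'])
E
```

```text
19.1833 [ 0.4713 -0.1945  0.2044] [ 1.0391  0.6502 -2.3299] [-0.027  -0.0345 -0.0127] 0.010727992484687048
yaw -15.382402539106367
rot norm [-0.0001 -0.0008  0.0001]
shift units(20mm) [-0.0015 -0.0095 -0.0799]
[ 0.03729945  0.02140018 -0.007904    0.03863717  0.0495267  -0.35835617]
```

View pics/p_scene.png

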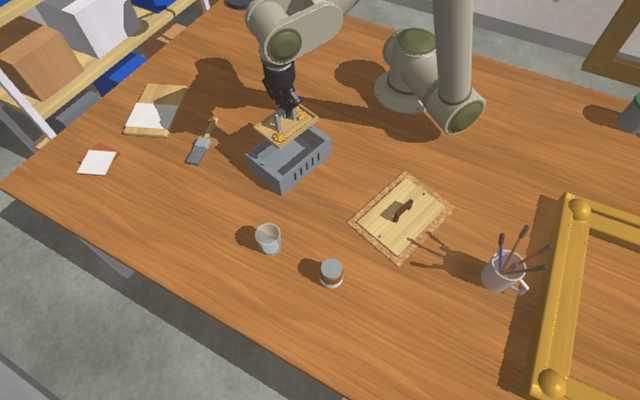

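Everything is in place: the cover lies on the mat (about 400,215), the tray is held level over the box (about 285,125), and the bystanders haven't moved.

```bash
python3 -c "
from rig import job
print(job.close_job())"
```

```text
the job is handed in; nothing more can be done
None
```

I lifted the cover straight up off the pins, laid it flat on the cork mat and let go. Then I lifted the tray out by its handle and handed the job in at about 19 s, still holding the tray over the box.

**Tray:** by the measured lift, its underside is about 8.8 cm above the rim. The tool was level to within about 0.1° and steady. Both ornaments were on the tray in the close pictures, taken just before a last 1–2 mm rise.

**Cover:** it looks flat and centred on the mat, with an even cork border all round. From the measured position it is within a few mm of the mat's centre and about half a degree off its angle. The plate was under 1 mm up when the fingers opened.

**Others:** the mug, tumbler, jar and loose brush look unmoved.

**Disagreements:**
- The scene and side cameras differed by 6–8 mm in y, so I averaged them. For the box, the wrist camera agreed with that average; I did not measure the mat itself with the wrist camera.
- While I was setting the cover down, the wrist force reached about 29 N, with the cover pressing on the mat. I backed off before releasing it.

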